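Offer the steel hub up to the setting gauge on the spindle

TASK

First hang the slotted aluminium setting gauge astride the bare end of the spindle shaft. One of the two hub blanks in the rod rack is steel, the other a lighter aluminium twin that looks the same: lift each clear of the rack in turn to feel which is heavier, putting the lighter one back in the rack and never letting a hub fall. Slide the heavier hub over the shaft end until it holds the gauge snug against the shaft's shoulder, and finish still gripping it there, centred with a gap all round the shaft, so that I can push the locking sleeve in.

Things in the scene. Friction and masses are not known exactly. Their poses are not given: they have to be found in the camera images.
- shoulder (a point): Point on the spindle shaft's axis, in the face of its shoulder (a collar 34 mm in diameter). y lies along the shaft, z is up. The bare steel shaft, 18 mm in diameter, 110 mm above the bench, runs from here 117 mm towards -y of this frame; its last 12 mm taper to 10 mm.
- spindle: The fixed grey pedestal bearing that carries the shaft, with a pulley behind; origin on the bench below the bearing, 32 mm behind (+y of) the shoulder, same axes. Its housing begins 11 mm behind the shoulder and reaches 36 mm above the axis; its foot, up to 16 mm high, ends 10 mm in front of the shoulder.
- gauge_mid (a point): Centre (half-way up) of the loose aluminium setting gauge, an upside-down U standing on its two legs on the bench: 50 mm wide (x), 30 mm thick (y), 90 mm high (z up), 0.24 kg. Its slot, 22 mm wide, runs through along y and 60 mm up from the open bottom; the crown is the solid top 30 mm, narrowing to 36 mm in its top 12 mm.
- gauge: The same gauge; origin midway between its leg ends, 45 mm below point gauge_mid, same axes. It hangs with the slot's top on the shaft, its y along the shaft, gauge_mid then 6 mm below the shaft's axis. It is stable there and slides along the shaft when pushed with a few newtons.
- hub_one_mid (a point): Centre of a hub blank: a dark plain tube, outer diameter 54 mm, bore 32 mm, 50 mm long, three small holes in each end; y is its axis, either way round is the same. It starts lying level in the rack. It weighs 0.15 to 0.65 kg; the steel hub weighs over twice as much as the other, and which is which is not told.
- hub_one: The same hub; origin at its centre.
- hub_two_mid (a point): Centre of the other hub blank, the same in size and looks; y is its axis.
- hub_two: The same other hub; origin at its centre.
- rack_mid (a point): Point of the fixed rod rack: two level 10 mm steel rods 26 mm apart run along this frame's y between wooden end blocks (58 mm high, 64 mm wide) that begin 102 mm to either side. The point is midway, at the height of the centre of a hub lying on the rods, 74 mm above the bench. The hubs start about 50 mm either side of it.
- rack: The same rack; origin on the bench below rack_mid, same axes.
Not all that is in view belongs to the job. Leave any turquoise look-alike of the hub_two alone.

How it is judged:
On the way, in this order (a step that is already met when the one before it is completed fails the run):
1. the gauge hangs upright astride the free shaft, let go (z of gauge_mid in the frame of shoulder between -0.012 and 0 m and x of gauge_mid in the frame of shoulder between -0.01 and 0.01 m and angle between gauge_mid's own z axis and vertical below 0.25 rad and y of gauge_mid in the frame of shoulder between -0.1 and -0.01 m and contact force between the fingers and gauge below 0.2 N), for 0.2 s.
2. the lighter hub is lifted clear in the fingers while the heavier one lies in the rack (which bears more than 3.3 N) (((height (world z) of hub_one_mid above 0.097 m and contact force between the fingers and hub_one above 1 N and contact force between rack and hub_two above 3.3 N) or (height (world z) of hub_two_mid above 0.097 m and contact force between the fingers and hub_two above 1 N and contact force between rack and hub_one above 3.3 N))), for 0.2 s.
3. both hubs lie in the rack, let go (x of hub_one_mid in the frame of rack_mid between -0.006 and 0.006 m and z of hub_one_mid in the frame of rack_mid between -0.006 and 0.006 m and contact force between the fingers and hub_one below 0.2 N and x of hub_two_mid in the frame of rack_mid between -0.006 and 0.006 m and z of hub_two_mid in the frame of rack_mid between -0.006 and 0.006 m and contact force between the fingers and hub_two below 0.2 N), for 0.2 s.
At the end, for the whole second after the job is handed in: Heavier hub gripped and still, round the shaft without touching it (centre within 6 mm of the axis, 0.17 rad), its near face 30 mm (+-4) from the shoulder; gauge hanging upright between them, within 4 mm of the shoulder; lighter hub in the rack (which bears less than 3 N) (z of gauge_mid in the frame of shoulder between -0.012 and 0 m and x of gauge_mid in the frame of shoulder between -0.01 and 0.01 m and angle between gauge_mid's own z axis and vertical below 0.25 rad and y of gauge_mid in the frame of shoulder between -0.019 and -0.011 m and ((contact force between the fingers and hub_one above 2 N and contact force between hub_one and spindle below 0.5 N and linear speed of hub_one below 0.02 m/s and x of hub_one_mid in the frame of shoulder between -0.006 and 0.006 m and z of hub_one_mid in the frame of shoulder between -0.006 and 0.006 m and y of hub_one_mid in the frame of shoulder between -0.059 and -0.052 m and angle between the y axis of hub_one_mid and the y axis of shoulder, either way round below 0.17 rad and x of hub_two_mid in the frame of rack_mid between -0.006 and 0.006 m and z of hub_two_mid in the frame of rack_mid between -0.006 and 0.006 m and contact force between rack and hub_two between 0.5 and 3 N) or (contact force between the fingers and hub_two above 2 N and contact force between hub_two and spindle below 0.5 N and linear speed of hub_two below 0.02 m/s and x of hub_two_mid in the frame of shoulder between -0.006 and 0.006 m and z of hub_two_mid in the frame of shoulder between -0.006 and 0.006 m and y of hub_two_mid in the frame of shoulder between -0.059 and -0.052 m and angle between the y axis of hub_two_mid and the y axis of shoulder, either way round below 0.17 rad and x of hub_one_mid in the frame of rack_mid between -0.006 and 0.006 m and z of hub_one_mid in the frame of rack_mid between -0.006 and 0.006 m and contact force between rack and hub_one between 0.5 and 3 N))); the arm keeps its last pose, push and grip.
It fails at once if a hub falls or is set down below the rack (height (world z) of any of hub_one_mid, hub_two_mid below 0.058 m).
It also fails if it takes over 72 s, if anything falls off the work surface, if the arm or the gripper's body presses on something with over 40 N, if the wrist force passes 120 N, or if a joint passes its speed limit or range.

ROBOT

A 6-joint arm with a two-finger parallel gripper is mounted at the origin on a cart in front of the work surface, level with it; the furniture and walls round the work are solid. World frame = base frame: x ahead of the robot, y to its left, z up, the work surface at z = 0. Lengths are in m, angles in rad, forces in N, time in s.
With the tool pointing down it reaches from about 0.225 to 0.875 m from the base axis. Payload 3.4 kg.
Tool frame: the origin (TCP) lies at the very end of the fingers, on their centre line; the grasp point (between the pads) lies 19 mm behind it; z points along the fingers, y is the direction in which the jaws open and shut (so a half turn about z gives the same grasp; the last joint's range is limited). The gripper opens to 85 mm and grips with 20 to 120 N. Pads are 22 mm wide; open, the fingers measure 114 mm over their backs; the gripper's body (76 mm by 85 mm) begins 54 mm behind the grasp point. The pads swing forward as they close: fully open they stand 13 mm farther back than shut.
Start: joints at [1.216, 0.276, 1.505, -0, 1.361, -0.121], TCP at [0.133, 0.559, 0.231] pointing down, gripper open.
Joint ranges: [-2.89, 2.89], [-0.75, 2.08], [0.22, 2.7], [-1.18, 4.32], [0.11, 2.71], [-2.7, 2.7]. Speed limits (rad/s): [2.57, 2.57, 3.14, 3.14, 3.14, 3.14].

INTERFACE

Orientations are given as a unit quaternion [w, x, y, z].
In Python, from rig import telemetry, optics, order gives the robot as it stands.
- The arm moves only by the shell command python3 -m creep 'ROWS' [FORCE]. ROWS is a JSON object of lists of equal length, an entry for each row: "slide": the shift along the world's x, y, z normalised to -1 to 1, where 1 is 0.15 m, a list of three; "twist": the turn, a rotation vector about the world's x, y, z normalised to -1 to 1, where 1 is 360 degrees, a list of three; "fingers": the gripper's target within -1 to 1 (fully open at 1, half-way at 0, shut at -1). A call has 1 to 20 rows; each row is the pose to reach, as a shift and turn from the pose commanded when the call began, turning the shorter way round; what a row does not reach only later rows make up. A row lasts 1/10 s, in which the tool goes at most 50 mm and 8.59 degrees, less where a joint would pass 70% of its speed; a pose out of reach is approached as far as the arm can. A call with a number of a shift or a turn outside -1 to 1 is refused whole. A call with a gripper value outside its range is refused whole. The fingers move at their own pace and stop on an object; FORCE is the grip in N (left out, the last holds). Time passes only in rows, so rows that repeat a pose let the fingers close. It gives the time, the measured TCP pose, the force and the opening at its end, in the units of the state.
- telemetry.get_state(): the state, without advancing time (a new reading comes with each control period).
- optics.get_image(name): name is "scene" or "top" or "wrist"; returns a dict with "img" (480x640x3 uint8, blue, green, red), "depth" (480x640 float32, m along the optical axis (not along the pixel's ray), 0 where there is no reading), "fovy" (degrees; the focal length in pixels is half the picture's height over the tangent of half this angle, whatever the lens; pixels are square), "cx", "cy" (the principal point, pixels), "world_from_camera" (4x4, takes a point from camera to world coordinates). Camera axes: x right, y down, z forward; pixel columns grow to the right and rows downward; lengths in m; the calibration is good to about 2 mm. The wrist camera is an equidistant fisheye: a pixel r from the principal point sees the ray r / f radians off the axis. A picture is of the moment at which its call begins.
- order.sign_off(): hands the job in, once; it reports no verdict.
The state is a dict: "clock": time; "qpos": joint angles; "qd": joint speeds; "effort": joint torques, N m; "position": TCP position; "ee_rot": TCP orientation; "contact_force": force on the tool from outside, world axes, zero at the start; "moment": the same for the moment, N m; "width": finger opening in m.
Only numpy, scipy, OpenCV 4.12 (cv2) and the standard library are available. Lean on these libraries where they do the work, as an engineer would, in place of code of your own. Each camera call takes 0.05 s, during which the arm holds its last target.

## Working session

There is one attempt and no reset: what is moved stays moved. The work goes in short steps, Python scripts to look and compute and a shell command to move; the robot and the scene stay as the last step left them, time stands still between calls to the robot, and variables do not carry over. Pictures are saved under pics/ and viewed, and the job is handed in when it is done.

```bash
ls; mkdir -p pics; cat > h.py <<'E'
import numpy as np, cv2
from rig import telemetry, optics, order
def cap(name, tag):
    d=optics.get_image(name); cv2.imwrite(f'pics/{tag}.png',d['img']); np.savez(f'pics/{tag}.npz',**d); return d
def load(tag): 
    z=np.load(f'pics/{tag}.npz'); return {k:z[k] for k in z.files}
def pts(d):
    h,w=d['depth'].shape; f=h/2/np.tan(np.radians(float(d['fovy']))/2)
    v,u=np.mgrid[:h,:w]; z=d['depth']
    P=np.stack([(u-d['cx'])/f*z,(v-d['cy'])/f*z,z],-1)
    T=d['world_from_camera']; return P@T[:3,:3].T+T[:3,3]
E
python3 - <<'E'
from h import *
print(telemetry.get_state())
for n in ['scene','top','wrist']:
    d=cap(n,n+'0'); print(n,d['fovy'],d['cx'],d['cy'],d['world_from_camera'])
E
```

```text
pics
{'clock': 0.0, 'qpos': array([ 1.21598695e+00,  2.76600987e-01,  1.50616398e+00,  1.83354912e-05,
        1.36068895e+00, -1.20981420e-01]), 'qd': array([-0.00129003, -0.00045093,  0.00066754,  0.00291139,  0.00105882,
        0.00098783]), 'effort': array([-1.24866729e-04, -4.16769969e+01, -2.45811045e+01, -2.86210206e-04,
        1.07999714e-02, -3.71077351e-05]), 'position': array([0.13302901, 0.55884583, 0.230424  ]), 'ee_rot': array([-2.28022852e-04,  1.16649668e-01,  9.93172688e-01, -9.02310340e-04]), 'contact_force': array([ 0.43692842, -0.602463  , -0.14647757]), 'moment': array([-0.03024885, -0.03240013,  0.01282358]), 'width': 0.08548941658443612}
scene 47.139946795676096 323.8911441408257 243.05509565884967 [[ 0.53590576 -0.57111113  0.62180149 -0.11174255]
 [-0.84404515 -0.34512436  0.41045945 -0.47071596]
 [-0.01981912 -0.74479611 -0.66699772  0.79277263]
 [ 0.          0.          0.          1.        ]]
top 47.04371550898319 317.9908031130952 234.1703378652518 [[ 0.02373213 -0.98324901  0.18071571  0.32721618]
 [-0.99956359 -0.02651822 -0.01301623 -0.02658956]
 [ 0.01759045 -0.18032794 -0.98344924  1.10329504]
 [ 0.          0.          0.          1.        ]]
wrist 65.70646984690485 319.71831507432125 238.20660297113983 [[ 0.2317876   0.93592973  0.2651604   0.06602878]
 [ 0.97276549 -0.22263213 -0.06451547  0.5746784 ]
 [-0.00134873  0.27289278 -0.96204351  0.37300136]
 [ 0.          0.          0.          1.        ]]
```

View pics/scene0.png

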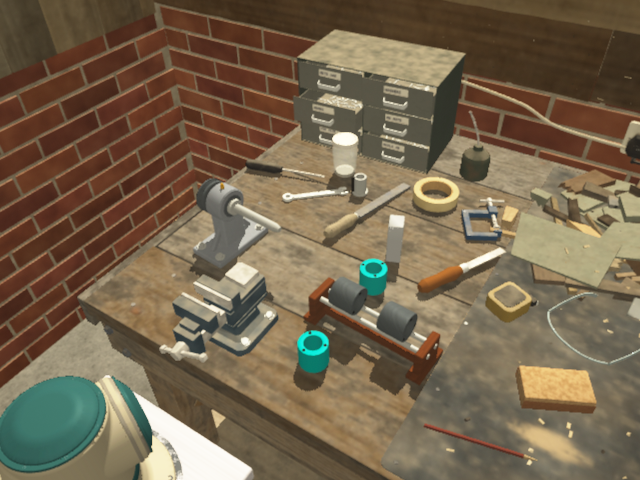

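View pics/top0.png

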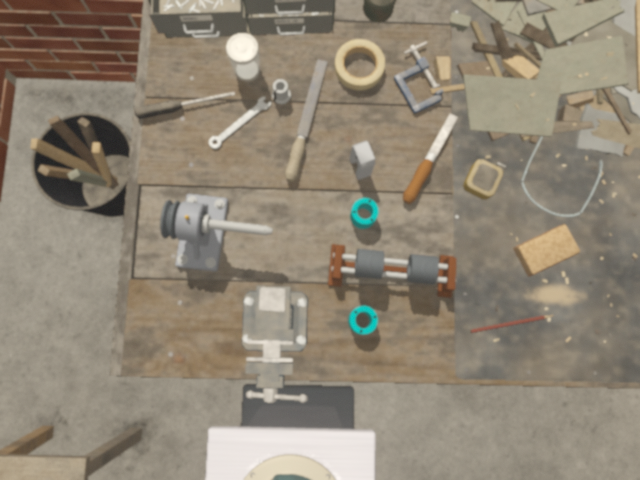

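The scene view shows the spindle at about (235,215), the gauge at (395,240) and the rack with hubs at (348,293) and (396,320). The top view shows the same: shaft end near (270,230), gauge at (363,158), hubs at (370,264) and (423,268). The turquoise rings are decoys.

```bash
python3 - <<'E'
from h import *
d=load('top0'); P=pts(d)
for n,(u,v) in dict(shaftend=(268,230),shaft=(240,228),shaft0=(222,226),housing=(190,222),gtop=(362,150),gside=(366,168),h1=(370,260),h2=(423,264),rod=(397,262),eb1=(337,262),eb2=(450,268),bench=(300,230)).items():
    print(n,P[v,u].round(4))
d2=load('scene0'); Q=pts(d2)
for n,(u,v) in dict(shaftend=(276,228),shaft=(250,215),gtop=(397,220),gside=(392,245),h1=(346,288),h2=(396,316)).items():
    print(n,Q[v,u].round(4))
for n,(x0,x1,y0,y1) in dict(spin=(155,275,190,275),gauge=(345,385,135,185),rack=(325,462,240,295)).items():
    for tag in ['top0']:
        im=load(tag)['img'][y0:y1,x0:x1]; cv2.imwrite(f'pics/c_{n}.png',cv2.resize(im,None,fx=6,fy=6,interpolation=cv2.INTER_CUBIC) if n!='rack' else cv2.resize(im,None,fx=5,fy=5))
s=d2['img'][170:380,180:450]; cv2.imwrite('pics/c_s.png',cv2.resize(s,None,fx=2.8,fy=2.8,interpolation=cv2.INTER_CUBIC))
E
```

```text
shaftend [0.5142 0.0516 0.1142]
shaft [0.5164 0.1026 0.115 ]
shaft0 [0.519  0.1354 0.1161]
housing [0.5192 0.1876 0.1442]
gtop [ 0.6807 -0.1209  0.0891]
gside [ 0.651  -0.1309  0.0695]
h1 [ 0.4662 -0.1368  0.0979]
h2 [ 0.4609 -0.2339  0.1015]
rod [ 0.4703 -0.1942  0.0504]
eb1 [ 0.4664 -0.0781  0.057 ]
eb2 [ 0.4601 -0.2944  0.0591]
bench [ 0.5371 -0.0044  0.0024]
shaftend [0.5107 0.0491 0.1133]
shaft [0.5156 0.1159 0.1141]
gtop [ 0.6752 -0.1274  0.092 ]
gside [ 0.6508 -0.132   0.0458]
h1 [ 0.456  -0.1393  0.0995]
h2 [ 0.4451 -0.2412  0.0985]
```

View pics/wrist0.png

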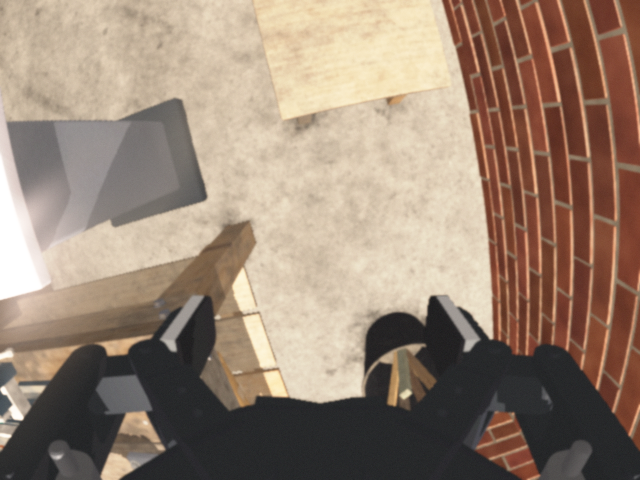

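```bash
python3 -c "
from h import *
print(cv2.imread('pics/c_s.png').shape)"
```

```text
(588, 756, 3)
```

View pics/c_s.png

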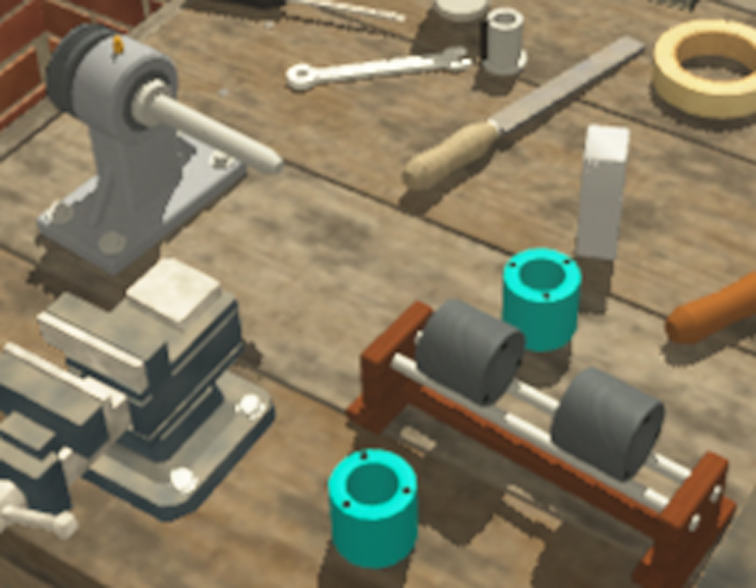

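The crop shows the shaft's free end at about (280,162), the shoulder collar at (145,100), and the gauge as a plain white upright block at (603,190). The two hubs sit on the rods at about (470,352) and (607,423).

```bash
python3 - <<'E'
from h import *
for tag in ['top0','scene0']:
    d=load(tag); P=pts(d); X,Y,Z=P[...,0],P[...,1],P[...,2]
    print(tag)
    # gauge
    m=(abs(X-.665)<.06)&(abs(Y+.125)<.05)&(Z>.03)&(Z<.12); 
    p=P[m]; print('gauge all',m.sum(),p.min(0).round(4),p.max(0).round(4))
    mt=m&(Z>.083)
    r=cv2.minAreaRect((P[mt][:,:2]*1000).astype(np.float32)); print('top',mt.sum(),r, P[mt].mean(0).round(4))
    r=cv2.minAreaRect((p[:,:2]*1000).astype(np.float32)); print('all',r)
    # shaft
    m=(abs(X-.515)<.03)&(Y>.02)&(Y<.14)&(Z>.085)&(Z<.13); p=P[m]
    print('shaft',m.sum(),p.min(0).round(4),p.max(0).round(4))
    for y0 in np.arange(.03,.19,.01):
        q=P[(abs(X-.515)<.05)&(Y>y0)&(Y<y0+.01)&(Z>.085)&(Z<.17)]
        if len(q)>3: 
            t=q[q[:,2]>q[:,2].max()-.003]; print(round(y0,3),len(q),'zmax',q[:,2].max().round(4),'x at top',t[:,0].mean().round(4),'xrange',q[:,0].min().round(4),q[:,0].max().round(4))
    # hubs
    for yc in (-.14,-.237):
        for a in (-.02,0,.02):
            q=P[(abs(X-.46)<.05)&(abs(Y-yc-a)<.008)&(Z>.075)&(Z<.12)]
            A=np.c_[2*q[:,0],2*q[:,2],np.ones(len(q))]; s=np.linalg.lstsq(A,(q[:,[0,2]]**2).sum(1),rcond=None)[0]
            print('hub',yc,a,len(q),'c',s[:2].round(4),'r',np.sqrt(s[2]+s[0]**2+s[1]**2).round(4),'x',q[:,0].min().round(4),q[:,0].max().round(4),'zmax',q[:,2].max().round(4))
    q=P[(abs(X-.46)<.015)&(Y>-.29)&(Y<-.085)&(Z>.085)&(Z<.12)]
    ys=np.sort(q[:,1]); g=np.argmax(np.diff(ys)); print('hub y',ys[0],ys[g],ys[g+1],ys[-1])
d=load('top0')
im=d['img'][135:190,340:395]; cv2.imwrite('pics/c_gauge.png',cv2.resize(im,None,fx=10,fy=10,interpolation=cv2.INTER_CUBIC))
E
```

```text
top0
gauge all 575 [ 0.6469 -0.1463  0.0302] [ 0.7017 -0.1007  0.0946]
top 337 ((674.4240112304688, -123.61262512207031), (45.33765411376953, 31.706880569458008), 18.787639617919922) [ 0.6739 -0.1237  0.0885]
all ((675.1131591796875, -123.74362182617188), (51.40143585205078, 31.5756778717041), 22.34958267211914)
shaft 489 [0.5056 0.0462 0.1067] [0.5296 0.1399 0.1226]
0.04 18 zmax 0.119 x at top 0.5136 xrange 0.5074 0.5181
0.05 46 zmax 0.1204 x at top 0.5134 xrange 0.5056 0.522
0.06 57 zmax 0.1211 x at top 0.5163 xrange 0.5061 0.5238
0.07 48 zmax 0.1208 x at top 0.516 xrange 0.506 0.5236
0.08 56 zmax 0.1205 x at top 0.5169 xrange 0.5078 0.5256
0.09 51 zmax 0.1211 x at top 0.5169 xrange 0.5083 0.5269
0.1 57 zmax 0.1196 x at top 0.5186 xrange 0.5093 0.5264
0.11 50 zmax 0.1226 x at top 0.5197 xrange 0.5107 0.5282
0.12 54 zmax 0.1214 x at top 0.5206 xrange 0.5108 0.5277
0.13 52 zmax 0.1209 x at top 0.5218 xrange 0.5119 0.5296
0.14 52 zmax 0.12 x at top 0.522 xrange 0.5135 0.5313
0.15 55 zmax 0.1241 x at top 0.5237 xrange 0.5138 0.5306
0.16 126 zmax 0.131 x at top 0.5276 xrange 0.5076 0.54
[... 1705 characters left out ...]
0.16 173 zmax 0.1386 x at top 0.5382 xrange 0.5058 0.5571
0.17 375 zmax 0.1452 x at top 0.5238 xrange 0.489 0.5591
0.18 150 zmax 0.1545 x at top 0.5241 xrange 0.4887 0.5467
hub -0.14 -0.02 207 c [0.4595 0.0782] r 0.0203 x 0.4337 0.4844 zmax 0.1008
hub -0.14 0 220 c [0.4619 0.0745] r 0.0243 x 0.4353 0.4823 zmax 0.1005
hub -0.14 0.02 207 c [0.463  0.0751] r 0.0238 x 0.437 0.4842 zmax 0.1014
hub -0.237 -0.02 279 c [0.4523 0.0778] r 0.021 x 0.4272 0.4774 zmax 0.101
hub -0.237 0 254 c [0.4548 0.0741] r 0.0247 x 0.4278 0.4773 zmax 0.1005
hub -0.237 0.02 187 c [0.4561 0.075 ] r 0.024 x 0.4297 0.4774 zmax 0.1012
hub y -0.26445944103475777 -0.21320865385645527 -0.1641220463590159 -0.11242969198187602
```

View pics/c_gauge.png

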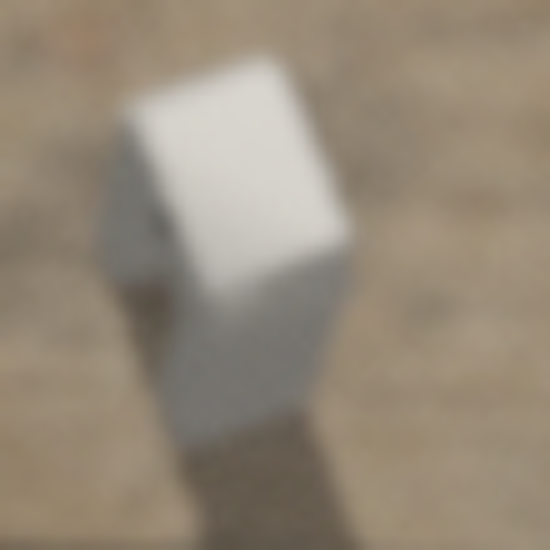

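The gauge is at about (0.6735, -0.125), yaw 22°. The shaft axis is x ≈ 0.518+0.083(y-0.1), with the shoulder near (0.523, 0.160, 0.110). The hubs are at (0.462, -0.137) and (0.4545, -0.238). These all fit the given heights and sizes, so I'm moving to above the gauge.

```bash
python3 -m creep '{"slide":[[0.72,-0.91,0.4],[0.72,-0.91,0.4],[0.72,-0.91,0.4],[0.72,-0.91,0.4]],"twist":[[0,0,-0.03],[0,0,-0.03],[0,0,-0.03],[0,0,-0.03]],"fingers":[1,1,1,1]}'
python3 -m creep '{"slide":[[0.72,-0.91,0],[0.72,-0.91,0],[0.72,-0.91,0],[0.72,-0.91,0]],"twist":[[0,0,-0.03],[0,0,-0.03],[0,0,-0.03],[0,0,-0.03]],"fingers":[1,1,1,1]}'
python3 -m creep '{"slide":[[0.72,-0.91,0],[0.72,-0.91,0],[0.72,-0.91,0],[0.72,-0.91,0]],"twist":[[0,0,-0.03],[0,0,-0.03],[0,0,-0.03],[0,0,-0.03]],"fingers":[1,1,1,1]}'
```

```text
clock: 0.55
position: [0.2425, 0.4208, 0.2922]
ee_rot: [0.001, 0.21, 0.978, 0.0]
contact_force: [-0.1, 0.8, -0.4]
width: 0.0852
clock: 0.95
position: [0.3509, 0.2833, 0.2912]
ee_rot: [0.001, 0.302, 0.953, -0.001]
contact_force: [-0.0, 0.9, 0.7]
width: 0.0857
clock: 1.35
position: [0.4593, 0.1467, 0.291]
ee_rot: [0.001, 0.391, 0.921, -0.001]
contact_force: [0.5, 0.1, 0.2]
width: 0.0854
```

```bash

python3 -m creep '{"slide":[[0.7,-0.9,0],[0.7,-0.9,0],[0.7,-0.9,0],[0.7,-0.9,0]],"twist":[[0,0,-0.03],[0,0,-0.03],[0,0,-0.03],[0,0,-0.03]],"fingers":[1,1,1,1]}'
python3 -m creep '{"slide":[[0.7,-0.9,-0.2],[0.7,-0.9,-0.2],[0.7,-0.9,-0.2],[0.7,-0.9,-0.2],[0.7,-0.9,-0.2]],"twist":[[0,0,-0.032],[0,0,-0.032],[0,0,-0.032],[0,0,-0.032],[0,0,-0.032]],"fingers":[1,1,1,1,1]}'
python3 - <<'E'
from h import *
s=telemetry.get_state(); print(s['position'],s['ee_rot'],s['qpos'])
d=cap('wrist','w1'); cap('top','top1'); print(d['world_from_camera'])
E
```

```text
clock: 1.75
position: [0.5645, 0.0112, 0.2904]
ee_rot: [0.0, 0.476, 0.88, -0.001]
contact_force: [-0.9, 0.3, 0.0]
width: 0.0854
clock: 2.25
position: [0.6682, -0.1227, 0.2586]
ee_rot: [-0.001, 0.561, 0.828, -0.001]
contact_force: [-0.3, 0.2, 0.2]
width: 0.0852
[ 0.66822984 -0.12271781  0.25859545] [-1.21331720e-03  5.61226344e-01  8.27661193e-01 -6.84208613e-04] [-2.83648760e-01  4.26418583e-01  1.20792098e+00 -5.57899911e-04
  1.50998275e+00 -6.62675598e-01]
[[ 0.92904916  0.35671391  0.09809612  0.64334341]
 [ 0.36994587 -0.89377766 -0.25357749 -0.05882021]
 [-0.0027785   0.27187621 -0.96232822  0.40113561]
 [ 0.          0.          0.          1.        ]]
```

View pics/w1.png

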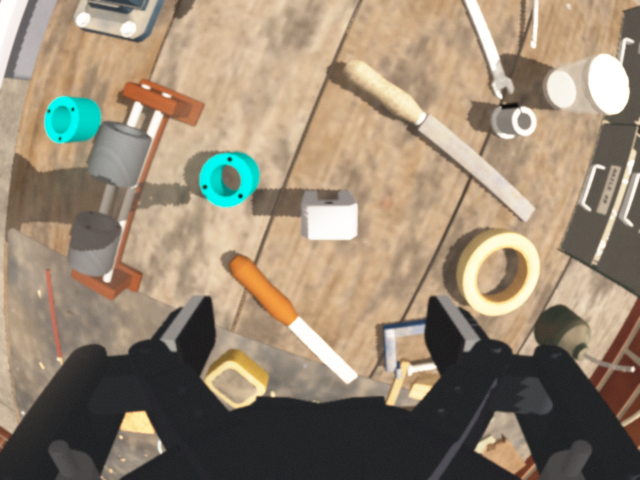

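```bash
cat >> h.py <<'E'
def rays(d,u,v):
    f=240/np.tan(np.radians(float(d['fovy']))/2); dx=np.asarray(u,float)-d['cx']; dy=np.asarray(v,float)-d['cy']; r=np.hypot(dx,dy)+1e-9; t=r/f
    return np.stack([np.sin(t)*dx/r,np.sin(t)*dy/r,np.cos(t)],-1)
def wpts(d):
    h,w=d['depth'].shape; v,u=np.mgrid[:h,:w]; R=rays(d,u,v); P=R/R[...,2:]*d['depth'][...,None]
    T=d['world_from_camera']; return P@T[:3,:3].T+T[:3,3]
def wplane(d,u,v,z):
    T=d['world_from_camera']; r=rays(d,u,v)@T[:3,:3].T; o=T[:3,3]; return o+r*((z-o[2])/r[...,2])[...,None]
E
python3 - <<'E'
from h import *
d=load('w1'); P=wpts(d); Z=P[...,2]; X=P[...,0];Y=P[...,1]
m=(abs(X-.67)<.05)&(abs(Y+.125)<.05)&(Z>.03)&(Z<.12)
p=P[m]; print(m.sum(),p.min(0),p.max(0)); r=cv2.minAreaRect((p[:,:2]*1000).astype(np.float32)); print(r)
for lo,hi in((.084,.12),(.03,.082)):
  q=P[m&(Z>lo)&(Z<hi)]; print(len(q),cv2.minAreaRect((q[:,:2]*1000).astype(np.float32)),q.mean(0))
cv2.imwrite('pics/w1c.png',cv2.resize(d['img'][180:260,280:380],None,fx=7,fy=7,interpolation=cv2.INTER_CUBIC))
E
```

```text
2298 [ 0.64897442 -0.1470538   0.03003279] [ 0.70523627 -0.10161083  0.09166719]
((677.277099609375, -124.74420166015625), (49.41701889038086, 31.004735946655273), 21.78076934814453)
1699 ((677.5309448242188, -124.90133666992188), (44.0274772644043, 30.577301025390625), 22.03179168701172) [ 0.67700687 -0.12446554  0.08935646]
492 ((677.2412109375, -124.65431213378906), (49.41701889038086, 30.811187744140625), 21.78076934814453) [ 0.67342019 -0.1148494   0.06521823]
```

View pics/w1c.png

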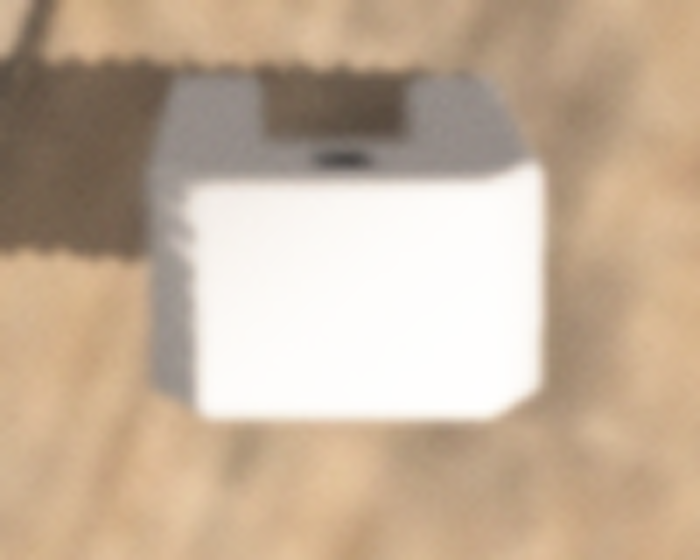

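The gauge top spans x 195-540 and y 180-415 in the crop, and the slot is visible between the legs at the back. The jaw axis is square to its sides. I'm descending and gripping.

```bash

python3 -m creep '{"slide":[[0.05,-0.013,-0.3],[0.05,-0.013,-0.6],[0.05,-0.013,-0.8],[0.05,-0.013,-0.8]],"twist":[[0,0,0],[0,0,0],[0,0,0],[0,0,0]],"fingers":[1,1,1,1]}'
python3 -m creep '{"slide":[[0,0,-0.2],[0,0,-0.4],[0,0,-0.6],[0,0,-0.64],[0,0,-0.64]],"twist":[[0,0,0],[0,0,0],[0,0,0],[0,0,0],[0,0,0]],"fingers":[1,1,1,1,1]}'
python3 -m creep '{"slide":[[0,0,0],[0,0,0],[0,0,0],[0,0,0],[0,0,0],[0,0,0],[0,0,0],[0,0,0]],"twist":[[0,0,0],[0,0,0],[0,0,0],[0,0,0],[0,0,0],[0,0,0],[0,0,0],[0,0,0]],"fingers":[-0.5,-1,-1,-1,-1,-1,-1,-1]}' 40
```

```text
clock: 2.75
position: [0.6706, -0.1192, 0.137]
ee_rot: [-0.005, 0.559, 0.829, -0.001]
contact_force: [-0.3, 1.0, -0.1]
width: 0.0854
clock: 3.25
position: [0.675, -0.1213, 0.0465]
ee_rot: [0.0, 0.56, 0.829, 0.0]
contact_force: [-0.5, -0.3, -0.1]
width: 0.0855
clock: 4.05
position: [0.6762, -0.1223, 0.0477]
ee_rot: [0.002, 0.56, 0.828, 0.001]
contact_force: [0.6, 0.1, 5.7]
width: 0.0495
```

```bash

python3 -m creep '{"slide":[[0,0,0.2],[0,0,0.5],[0,0,0.8],[0,0,1],[0,0,1],[0,0,1]],"twist":[[0,0,0],[0,0,0],[0,0,0],[0,0,0],[0,0,0],[0,0,0]],"fingers":[-1,-1,-1,-1,-1,-1]}'
python3 -m creep '{"slide":[[-0.2,0.3,0.1],[-0.4,0.6,0.1],[-0.52,0.85,0.1],[-0.52,0.85,0.1],[-0.52,0.85,0.1]],"twist":[[0,0,-0.015],[0,0,-0.03],[0,0,-0.045],[0,0,-0.06],[0,0,-0.074]],"fingers":[-1,-1,-1,-1,-1]}'
python3 -m creep '{"slide":[[-0.2,0.3,0],[-0.4,0.6,0],[-0.52,0.84,0],[-0.52,0.84,0],[-0.52,0.84,0],[-0.52,0.84,0]],"twist":[[0,0,0],[0,0,0],[0,0,0],[0,0,0],[0,0,0],[0,0,0]],"fingers":[-1,-1,-1,-1,-1,-1]}'
python3 - <<'E'
from h import *
s=telemetry.get_state(); print(s['position'],s['ee_rot'],s['contact_force'])
cap('wrist','w2'); cap('top','top2'); d=cap('scene','s2')
cv2.imwrite('pics/s2c.png',cv2.resize(d['img'][80:310,150:400],None,fx=2.6,fy=2.6,interpolation=cv2.INTER_CUBIC))
E
```

```text
clock: 4.65
position: [0.6744, -0.122, 0.1953]
ee_rot: [0.0, 0.56, 0.828, 0.0]
contact_force: [-1.0, -0.3, -2.9]
width: 0.0493
clock: 5.15
position: [0.594, 0.0074, 0.2077]
ee_rot: [-0.002, 0.736, 0.677, -0.002]
contact_force: [0.3, 0.6, -3.0]
width: 0.0491
clock: 5.75
position: [0.5185, 0.1307, 0.2089]
ee_rot: [-0.0, 0.736, 0.677, -0.001]
contact_force: [-0.1, 0.1, -2.2]
width: 0.0493
[0.51853283 0.13068722 0.2089157 ] [-3.01254487e-04  7.35895035e-01  6.77094616e-01 -1.13445769e-03] [-0.06083897  0.06368384 -2.19908242]
```

View pics/s2c.png

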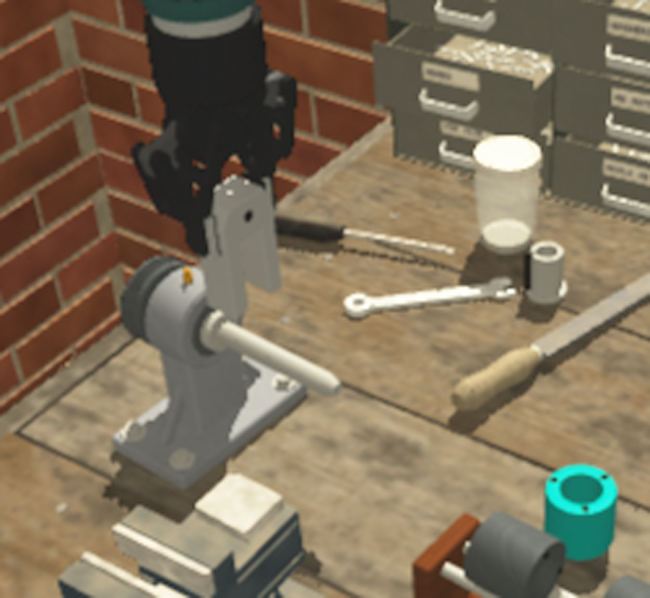

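View pics/w2.png

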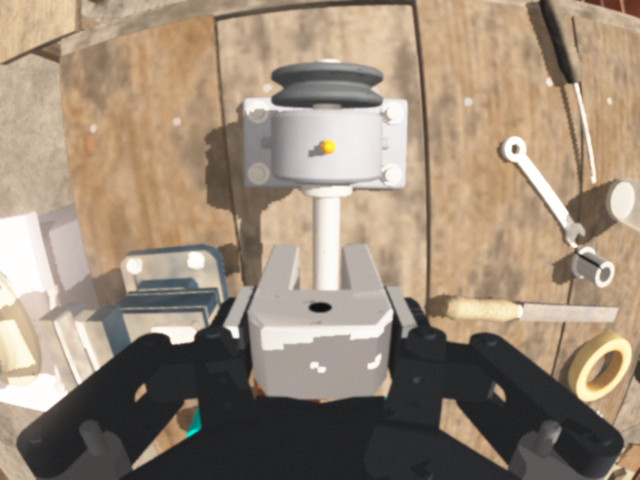

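The gauge is held legs-down over the shaft. In the wrist view the shaft is at column ~327, between legs at ~283 and ~360. I'll measure the lateral offset before lowering.

```bash
python3 - <<'E'
from h import *
ax=np.array([.9966,-.083]); ay=np.array([.083,.9966]); S=np.array([.523,.160])
for tag in ['w2','top2','s2']:
    d=load(tag); P=wpts(d) if tag[0]=='w' else pts(d)
    q=P[...,:2]-S; x=q@ax; y=q@ay; Z=P[...,2]
    print(tag)
    for y0 in np.arange(-.12,.03,.01):
        m=(abs(x)<.03)&(y>y0)&(y<y0+.01)&(Z>.09)&(Z<.135)
        if m.sum()>5: print(' shaft',round(y0,3),m.sum(),'x',x[m].min().round(4),x[m].max().round(4),'mid',((x[m].min()+x[m].max())/2).round(4),'z',Z[m].max().round(4))
    for z0 in np.arange(.14,.26,.01):
        m=(abs(x)<.03)&(abs(y+.03)<.03)&(Z>z0)&(Z<z0+.01)
        if m.sum()>5: 
            xs=np.sort(x[m]); g=np.diff(xs).argmax(); print(' gauge',round(z0,3),m.sum(),'x',xs[0].round(4),xs[-1].round(4),'gap',xs[g].round(4),xs[g+1].round(4),'y',y[m].min().round(4),y[m].max().round(4))
E
```

```text
w2
 shaft -0.07 148 x -0.0067 0.011 mid 0.0022 z 0.1196
 shaft -0.06 347 x -0.0066 0.0109 mid 0.0021 z 0.1203
 shaft -0.05 365 x -0.0065 0.0107 mid 0.0021 z 0.1204
 shaft -0.04 368 x -0.0065 0.0111 mid 0.0023 z 0.12
 shaft -0.03 396 x -0.0064 0.0111 mid 0.0024 z 0.1206
 shaft -0.02 401 x -0.0064 0.0109 mid 0.0023 z 0.12
 shaft -0.01 408 x -0.0063 0.0108 mid 0.0022 z 0.1202
 shaft -0.0 609 x -0.0141 0.0193 mid 0.0026 z 0.1283
 shaft 0.01 233 x -0.0299 0.03 mid 0.0 z 0.135
 shaft 0.02 215 x -0.0298 0.03 mid 0.0001 z 0.135
 gauge 0.16 240 x -0.0269 0.0232 gap -0.0124 0.0092 y -0.0291 -0.0168
 gauge 0.17 453 x -0.027 0.023 gap -0.0124 0.0092 y -0.0389 -0.0168
 gauge 0.18 490 x -0.0267 0.023 gap -0.0123 0.0092 y -0.0352 -0.0169
 gauge 0.19 511 x -0.0267 0.023 gap -0.0127 0.0092 y -0.0308 -0.0168
 gauge 0.2 612 x -0.0266 0.0231 gap -0.0127 0.0092 y -0.0259 -0.0167
 gauge 0.21 760 x -0.03 0.0299 gap -0.0126 0.0091 y -0.0225 -0.0169
 gauge 0.22 1577 x -0.0299 0.0296 gap -0.0015 -0.0011 y -0.0197 -0.0166
 gauge 0.23 2186 x -0.0299 0.0299 gap -0.0015 -0.0012 y -0.0463 -0.0164
 gauge 0.24 5128 
[... 2122 characters left out ...]
-0.0257 z 0.1349
 gauge 0.16 105 x -0.0291 0.0232 gap -0.0137 0.0065 y -0.0504 -0.0174
 gauge 0.17 131 x -0.029 0.0213 gap -0.0142 0.0066 y -0.052 -0.0191
 gauge 0.18 133 x -0.0289 0.0218 gap -0.0131 0.0069 y -0.0502 -0.0187
 gauge 0.19 123 x -0.0294 0.023 gap -0.0151 0.007 y -0.0501 -0.0183
 gauge 0.2 103 x -0.0288 0.0225 gap -0.0152 0.007 y -0.051 -0.0216
 gauge 0.21 81 x -0.0296 0.0214 gap -0.005 0.0031 y -0.0496 -0.0386
 gauge 0.22 100 x -0.0281 0.0289 gap 0.0233 0.0289 y -0.0504 -0.0391
 gauge 0.23 121 x -0.0297 0.0274 gap 0.0223 0.0261 y -0.0503 -0.0392
 gauge 0.24 243 x -0.03 0.029 gap 0.0267 0.0287 y -0.0504 -0.0178
 gauge 0.25 115 x -0.0297 0.0295 gap 0.0151 0.0229 y -0.0498 -0.0182
```

The slot centre is 3.7 mm to -x of the shaft axis; the wrist and top views agree and the scene view gives 2.6 mm. I'll correct by 3.7 mm and lower.

```bash

python3 -m creep '{"slide":[[0.026,0.018,0],[0.026,0.018,-0.1],[0.026,0.018,-0.2],[0.026,0.018,-0.3],[0.026,0.018,-0.35],[0.026,0.018,-0.35]],"twist":[[0,0,0],[0,0,0],[0,0,0],[0,0,0],[0,0,0],[0,0,0]],"fingers":[-1,-1,-1,-1,-1,-1]}'
python3 - <<'E'
from h import *
cap('wrist','w3'); print(telemetry.get_state()['contact_force'])
ax=np.array([.9966,-.083]); ay=np.array([.083,.9966]); S=np.array([.523,.160])
d=load('w3'); P=wpts(d); q=P[...,:2]-S; x=q@ax; y=q@ay; Z=P[...,2]
for y0 in (-.02,-.01):
    m=(abs(x)<.012)&(y>y0)&(y<y0+.01)&(Z>.1)&(Z<.123); print(x[m].min(),x[m].max(),m.sum())
for z0 in (.125,.135,.145):
    m=(abs(x)<.03)&(abs(y+.03)<.03)&(Z>z0)&(Z<z0+.01); xs=np.sort(x[m]); g=np.diff(xs).argmax(); print(z0,xs[0],xs[-1],xs[g],xs[g+1])
E
```

```text
clock: 6.5
position: [0.5223, 0.1337, 0.1567]
ee_rot: [-0.001, 0.736, 0.677, -0.001]
contact_force: [-0.7, -0.1, -1.8]
width: 0.0494
[ 0.7173692  -0.2819537  -2.29392762]
-0.011914792663271537 0.010898009067360265 688
-0.006600302702241407 0.011349644574450467 630
0.125 -0.023223841383542526 0.026507847261702265 -0.008941882214076425 0.012686554256138441
0.135 -0.023239017804700696 0.026468051476041598 -0.009292867639004646 0.012640286177179263
0.145 -0.02321351750696704 0.02661335108591308 -0.00923749089755267 0.012634572125705472
```

View pics/w3.png

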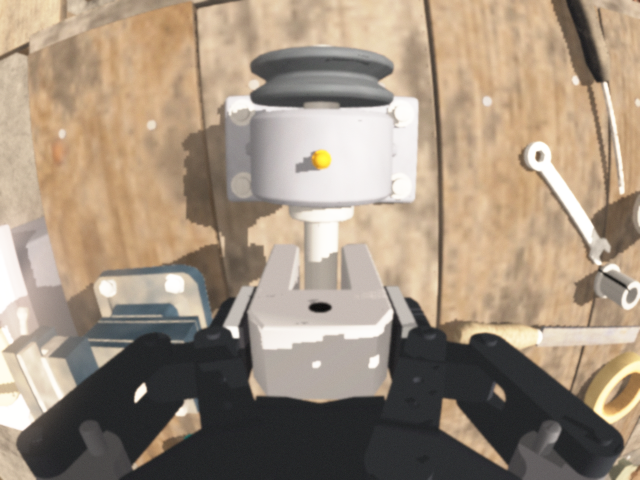

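The shaft at column ~321 is centred between the legs; slot mid and shaft mid differ by 0.5 mm. I'm lowering on.

```bash

python3 -m creep '{"slide":[[0,0,-0.1],[0,0,-0.2],[0,0,-0.28],[0,0,-0.3],[0,0,-0.3]],"twist":[[0,0,0],[0,0,0],[0,0,0],[0,0,0],[0,0,0]],"fingers":[-1,-1,-1,-1,-1]}'
python3 -m creep '{"slide":[[0,0,-0.01],[0,0,-0.02],[0,0,-0.02]],"twist":[[0,0,0],[0,0,0],[0,0,0]],"fingers":[-1,-1,-1]}'
```

```text
clock: 7.05
position: [0.5228, 0.1341, 0.1128]
ee_rot: [-0.0, 0.736, 0.677, -0.0]
contact_force: [-0.1, 0.5, -2.0]
width: 0.0495
clock: 7.35
position: [0.5228, 0.1342, 0.1101]
ee_rot: [0.0, 0.736, 0.677, 0.0]
contact_force: [-0.5, 0.0, -2.2]
width: 0.0497
```

```bash

python3 -m creep '{"slide":[[0,0,-0.01],[0,0,-0.015],[0,0,-0.015]],"twist":[[0,0,0],[0,0,0],[0,0,0]],"fingers":[-1,-1,-1]}'

```

```text
clock: 7.65
position: [0.5225, 0.1341, 0.1075]
ee_rot: [-0.0, 0.736, 0.677, -0.0]
contact_force: [0.0, -0.6, -3.2]
width: 0.0494
```

```bash

python3 -m creep '{"slide":[[0,0,-0.007],[0,0,-0.014],[0,0,-0.014]],"twist":[[0,0,0],[0,0,0],[0,0,0]],"fingers":[-1,-1,-1]}'

```

```text
clock: 7.95
position: [0.5228, 0.1342, 0.1062]
ee_rot: [0.0, 0.736, 0.677, 0.0]
contact_force: [-0.0, -0.1, 3.5]
width: 0.0492
```

Resting on the shaft, with the force changing from -2.2 to +3.5 N. Releasing.

```bash

python3 -m creep '{"slide":[[0,0,0],[0,0,0],[0,0,0],[0,0,0],[0,0,0],[0,0,0]],"twist":[[0,0,0],[0,0,0],[0,0,0],[0,0,0],[0,0,0],[0,0,0]],"fingers":[0.4,0.6,1,1,1,1]}'
python3 -m creep '{"slide":[[0,0,0.2],[0,0,0.5],[0,0,0.8],[0,0,1],[0,0,1]],"twist":[[0,0,0],[0,0,0],[0,0,0],[0,0,0],[0,0,0]],"fingers":[1,1,1,1,1]}'
python3 - <<'E'
from h import *
cap('wrist','w4'); d=cap('scene','s4'); cap('top','t4')
cv2.imwrite('pics/s4c.png',cv2.resize(d['img'][80:310,150:400],None,fx=2.6,fy=2.6,interpolation=cv2.INTER_CUBIC))
ax=np.array([.9966,-.083]); ay=np.array([.083,.9966]); S=np.array([.523,.160])
for tag in ['w4','t4','s4']:
    d=load(tag); P=wpts(d) if tag[0]=='w' else pts(d)
    q=P[...,:2]-S; x=q@ax; y=q@ay; Z=P[...,2]
    m=(abs(x)<.03)&(y>-.07)&(y<-.005)&(Z>.135)&(Z<.165); print(tag,m.sum(),x[m].min(),x[m].max(),y[m].min(),y[m].max(),np.percentile(Z[m],95))
E
```

```text
clock: 8.55
position: [0.5226, 0.1341, 0.1054]
ee_rot: [0.0, 0.736, 0.677, 0.0]
contact_force: [0.1, -0.1, 0.0]
width: 0.0854
clock: 9.05
position: [0.5254, 0.1345, 0.2607]
ee_rot: [0.003, 0.736, 0.677, 0.004]
contact_force: [0.2, 0.0, 0.7]
width: 0.0853
w4 2844 -0.02269904165241483 0.027892973801426444 -0.04360212970629041 -0.01321618954446405 0.14947651006272591
t4 481 -0.024457326805660234 0.02550311707045474 -0.04298883747716086 -0.012174779634994705 0.15011942666049738
s4 312 -0.024746478165810642 0.024422763598156157 -0.04606076597373681 -0.012867783115379372 0.1480930293203058
```

View pics/s4c.png

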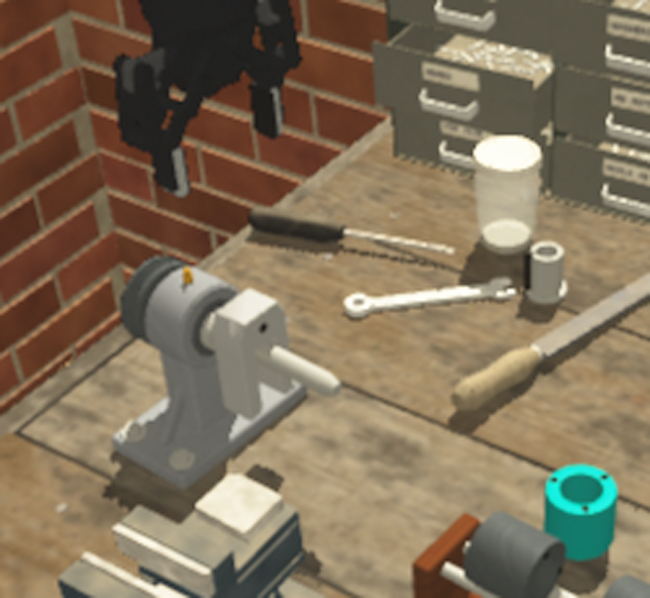

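View pics/w4.png

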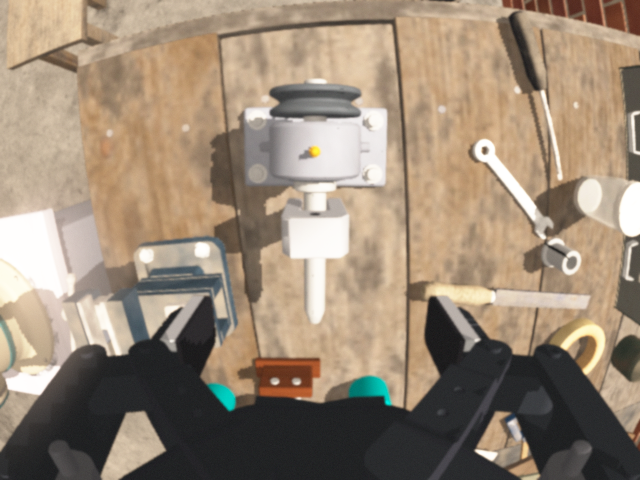

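The gauge hangs upright on the shaft at crop (255,350), crown top at z ≈ 0.149, which matches the expected height. Next, the nearer hub.

```bash

python3 -m creep '{"slide":[[-0.1,-0.3,0],[-0.2,-0.6,0],[-0.21,-0.9,0],[-0.21,-0.9,0]],"twist":[[0,0,0],[0,0,0],[0,0,0],[0,0,0]],"fingers":[1,1,1,1]}'
python3 -m creep '{"slide":[[-0.1,-0.3,0],[-0.2,-0.6,0],[-0.21,-0.9,0],[-0.21,-0.9,0],[-0.21,-0.9,0]],"twist":[[0,0,0],[0,0,0],[0,0,0],[0,0,0],[0,0,0]],"fingers":[1,1,1,1,1]}'
python3 - <<'E'
from h import *
s=telemetry.get_state(); print(s['position'],s['ee_rot'],s['contact_force'])
d=cap('wrist','w5'); P=wpts(d); X,Y,Z=P[...,0],P[...,1],P[...,2]
for yc in (-.137,-.238):
  for a in (-.018,0,.018):
    q=P[(abs(X-.46)<.05)&(abs(Y-yc-a)<.005)&(Z>.072)&(Z<.12)]
    print(yc,a,len(q),q[:,0].min().round(4),q[:,0].max().round(4),((q[:,0].min()+q[:,0].max())/2).round(4),q[:,2].max().round(4))
q=P[(abs(X-.46)<.015)&(Y>-.29)&(Y<-.085)&(Z>.085)&(Z<.12)]
ys=np.sort(q[:,1]); g=np.argmax(np.diff(ys)); print('hub y',ys[0],ys[g],ys[g+1],ys[-1])
m=(abs(X-.46)<.035)&(Y>-.21)&(Y<-.165); h,e=np.histogram(Z[m],bins=np.arange(0,.11,.01)); print(h)
E
```

```text
clock: 9.6
position: [0.4897, -0.0055, 0.2536]
ee_rot: [-0.0, 0.738, 0.675, -0.002]
contact_force: [0.2, 0.9, -0.8]
width: 0.0853
clock: 10.1
position: [0.4591, -0.1357, 0.254]
ee_rot: [-0.002, 0.737, 0.676, -0.0]
contact_force: [0.8, 1.3, 0.2]
width: 0.0854
[ 0.45907695 -0.13574238  0.25395872] [-1.74417888e-03  7.36608289e-01  6.76317354e-01 -1.55601337e-04] [0.79207555 1.26763866 0.15577211]
-0.137 -0.018 669 0.4361 0.49 0.4631 0.1018
-0.137 0 706 0.4372 0.4909 0.464 0.1022
-0.137 0.018 753 0.4386 0.4924 0.4655 0.1016
-0.238 -0.018 467 0.4284 0.4814 0.4549 0.1016
-0.238 0 502 0.4305 0.4831 0.4568 0.1015
-0.238 0.018 578 0.4313 0.4854 0.4584 0.1017
hub y -0.26434712890215833 -0.21133839330910048 -0.16365969489230653 -0.11101548749075041
[139 278   0   0 528  88   0   0   0   0]
```

View pics/w5.png

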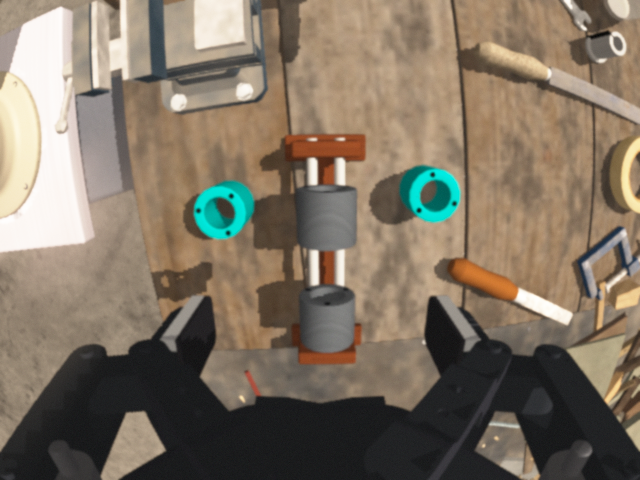

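Hub one is at (0.4635, -0.137) and hub two at (0.456, -0.238). In the wrist view the hubs sit at (327,217) and (327,320), and the turquoise decoys at (222,210) and (430,195) stay clear of the fingers. I'm descending on hub one with the fingers partly opened.

```bash

python3 -m creep '{"slide":[[0.03,-0.01,-0.2],[0.03,-0.01,-0.4],[0.03,-0.01,-0.6],[0.03,-0.01,-0.6]],"twist":[[0,0,0.0],[0,0,0.0],[0,0,0.0],[0,0,0.0]],"fingers":[0.6,0.6,0.6,0.6]}'
python3 -m creep '{"slide":[[0,0,-0.2],[0,0,-0.4],[0,0,-0.6],[0,0,-0.75],[0,0,-0.75]],"twist":[[0,0,0],[0,0,0],[0,0,0],[0,0,0],[0,0,0]],"fingers":[0.6,0.6,0.6,0.6,0.6]}'
```

```text
clock: 10.55
position: [0.4611, -0.134, 0.1615]
ee_rot: [-0.005, 0.735, 0.678, -0.002]
contact_force: [0.2, -0.3, 0.6]
width: 0.0681
clock: 11.05
position: [0.463, -0.1355, 0.0516]
ee_rot: [-0.002, 0.735, 0.678, -0.001]
contact_force: [-0.8, -0.3, 0.8]
width: 0.0684
```

```bash

python3 -m creep '{"slide":[[0,0,0],[0,0,0],[0,0,0],[0,0,0],[0,0,0],[0,0,0]],"twist":[[0,0,0],[0,0,0],[0,0,0],[0,0,0],[0,0,0],[0,0,0]],"fingers":[-1,-1,-1,-1,-1,-1]}' 50
```

```text
clock: 11.65
position: [0.4652, -0.1373, 0.0546]
ee_rot: [0.001, 0.736, 0.677, 0.001]
contact_force: [-1.6, 2.8, 6.9]
width: 0.0518
```

Width 51.8 mm is less than the 54 mm diameter, so the pads sit above the hub's midline. I'll open, go 7 mm lower and grip again.

```bash

python3 -m creep '{"slide":[[0,0,0],[0,0,0],[0,0,-0.02],[0,0,-0.047],[0,0,-0.047]],"twist":[[0,0,0],[0,0,0],[0,0,0],[0,0,0],[0,0,0]],"fingers":[0.6,0.6,0.6,0.6,0.6]}'
python3 -m creep '{"slide":[[0,0,0],[0,0,0],[0,0,0],[0,0,0],[0,0,0],[0,0,0]],"twist":[[0,0,0],[0,0,0],[0,0,0],[0,0,0],[0,0,0],[0,0,0]],"fingers":[-1,-1,-1,-1,-1,-1]}' 50
```

```text
clock: 12.15
position: [0.4636, -0.1372, 0.0452]
ee_rot: [-0.001, 0.736, 0.677, -0.0]
contact_force: [0.1, -0.7, 0.3]
width: 0.0685
clock: 12.75
position: [0.4642, -0.1374, 0.0459]
ee_rot: [0.0, 0.736, 0.677, 0.0]
contact_force: [0.3, 1.1, -1.3]
width: 0.052
```

```bash

python3 -m creep '{"slide":[[0,0,0.03],[0,0,0.06],[0,0,0.1],[0,0,0.15],[0,0,0.2],[0,0,0.25],[0,0,0.25],[0,0,0.25],[0,0,0.25]],"twist":[[0,0,0],[0,0,0],[0,0,0],[0,0,0],[0,0,0],[0,0,0],[0,0,0],[0,0,0],[0,0,0]],"fingers":[-1,-1,-1,-1,-1,-1,-1,-1,-1]}'
python3 - <<'E'
from h import *
d=cap('scene','s6'); 
F=[]
for i in range(4):
    F.append(telemetry.get_state()['contact_force']); cap('top','t6')
print(np.array(F).round(2))
cv2.imwrite('pics/s6c.png',cv2.resize(d['img'][180:400,270:470],None,fx=2.7,fy=2.7,interpolation=cv2.INTER_CUBIC))
P=pts(d); X,Y,Z=P[...,0],P[...,1],P[...,2]
E
```

```text
clock: 13.65
position: [0.4638, -0.1372, 0.0832]
ee_rot: [-0.0, 0.736, 0.677, -0.0]
contact_force: [0.2, 1.6, -3.2]
width: 0.052
[[-0.37 -0.07 -2.62]
 [-0.78  0.19 -1.53]
 [-0.37  0.25 -1.63]
 [ 0.98 -0.95 -2.41]]
```

View pics/s6c.png

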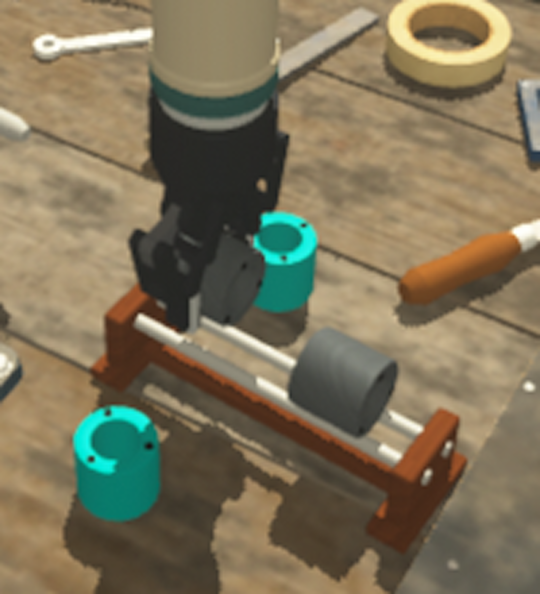

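Hub one, at crop (235,280), is held clear of the rods. I'll average the force to weigh it.

```bash
cat > weigh.py <<'E'
from h import *
F=[]
for i in range(16):
    optics.get_image('top'); s=telemetry.get_state(); F.append(s['contact_force'][2])
print(np.mean(F).round(2),np.std(F).round(2),s['position'],s['width'])
E
python3 weigh.py
python3 - <<'E'
from h import *
d=cap('wrist','w6')
E
```

```text
-2.13 0.61 [ 0.46414957 -0.13736354  0.08343831] 0.05166986055295199
```

View pics/w6.png

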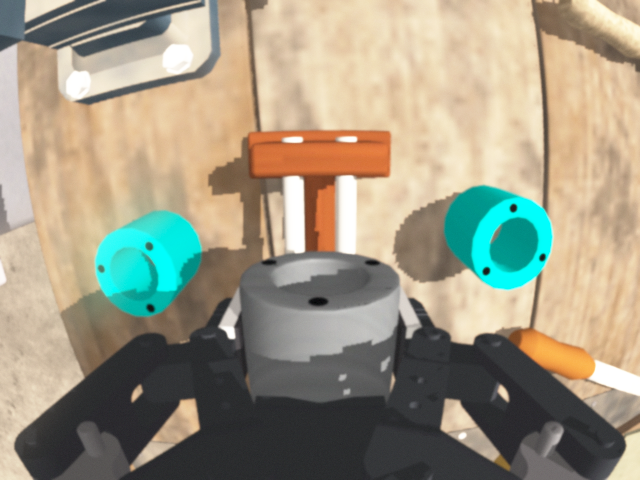

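It weighs 2.13 N (±0.15), so it is the aluminium one. It hangs level in the wrist view, ring face at (318,285). Setting it back.

```bash

python3 -m creep '{"slide":[[0,0,-0.05],[0,0,-0.1],[0,0,-0.15],[0,0,-0.2],[0,0,-0.225],[0,0,-0.24],[0,0,-0.25],[0,0,-0.25]],"twist":[[0,0,0],[0,0,0],[0,0,0],[0,0,0],[0,0,0],[0,0,0],[0,0,0],[0,0,0]],"fingers":[-1,-1,-1,-1,-1,-1,-1,-1]}'
python3 -m creep '{"slide":[[0,0,0],[0,0,0]],"twist":[[0,0,0],[0,0,0]],"fingers":[-1,-1]}'
```

```text
clock: 15.55
position: [0.4644, -0.1374, 0.0461]
ee_rot: [0.0, 0.736, 0.677, 0.0]
contact_force: [0.7, -0.1, -2.1]
width: 0.052
clock: 15.75
position: [0.4643, -0.1374, 0.0461]
ee_rot: [0.0, 0.736, 0.677, 0.0]
contact_force: [0.5, -0.7, -1.9]
width: 0.0521
```

```bash

python3 -m creep '{"slide":[[0,0,-0.006],[0,0,-0.006],[0,0,-0.006]],"twist":[[0,0,0],[0,0,0],[0,0,0]],"fingers":[-1,-1,-1]}'
python3 -m creep '{"slide":[[0,0,-0.006],[0,0,-0.006],[0,0,-0.006]],"twist":[[0,0,0],[0,0,0],[0,0,0]],"fingers":[-1,-1,-1]}'
```

```text
clock: 16.05
position: [0.4644, -0.1375, 0.0458]
ee_rot: [0.0, 0.736, 0.677, 0.0]
contact_force: [-0.8, 0.4, 6.4]
width: 0.0522
clock: 16.35
position: [0.4644, -0.1375, 0.0458]
ee_rot: [0.001, 0.736, 0.677, 0.0]
contact_force: [-2.4, 1.5, 13.1]
width: 0.0518
```

Seated on the rods (+13 N). Releasing and raising, then over hub two.

```bash

python3 -m creep '{"slide":[[0,0,0.006],[0,0,0.006],[0,0,0.006],[0,0,0.006],[0,0,0.006]],"twist":[[0,0,0],[0,0,0],[0,0,0],[0,0,0],[0,0,0]],"fingers":[-1,0.6,0.6,0.6,0.6]}'
python3 -m creep '{"slide":[[0,0,0.2],[0,0,0.5],[0,0,0.8],[0,0,0.8]],"twist":[[0,0,0],[0,0,0],[0,0,0],[0,0,0]],"fingers":[0.6,0.6,0.6,0.6]}'
python3 -m creep '{"slide":[[-0.02,-0.3,0],[-0.05,-0.67,0],[-0.05,-0.67,0],[-0.05,-0.67,0]],"twist":[[0,0,0],[0,0,0],[0,0,0],[0,0,0]],"fingers":[0.6,0.6,0.6,0.6]}'
python3 - <<'E'
from h import *
print(telemetry.get_state()['position'])
d=cap('scene','s7'); t=cap('top','t7'); 
for d in (d,t):
    P=pts(d); X,Y,Z=P[...,0],P[...,1],P[...,2]
    q=P[(abs(X-.463)<.04)&(abs(Y+.137)<.01)&(Z>.06)&(Z<.12)]; print(len(q),q[:,0].min(),q[:,0].max(),q[:,2].max())
cv2.imwrite('pics/s7c.png',cv2.resize(load('s7')['img'][180:400,270:470],None,fx=2.7,fy=2.7,interpolation=cv2.INTER_CUBIC))
E
```

```text
clock: 16.85
position: [0.4641, -0.1373, 0.0448]
ee_rot: [-0.0, 0.736, 0.677, -0.0]
contact_force: [0.8, -0.1, 0.6]
width: 0.0681
clock: 17.25
position: [0.4682, -0.1392, 0.1708]
ee_rot: [0.006, 0.736, 0.677, 0.003]
contact_force: [-0.1, -0.6, -0.4]
width: 0.0683
clock: 17.65
position: [0.4562, -0.2388, 0.1641]
ee_rot: [-0.001, 0.737, 0.676, 0.0]
contact_force: [-0.6, 0.9, -0.5]
width: 0.0684
[ 0.45615171 -0.23883964  0.1641229 ]
315 0.4349266256996759 0.4837216204540413 0.10030283729407985
311 0.4354145987008155 0.4898298446635915 0.10382515095357048
```

View pics/s7c.png

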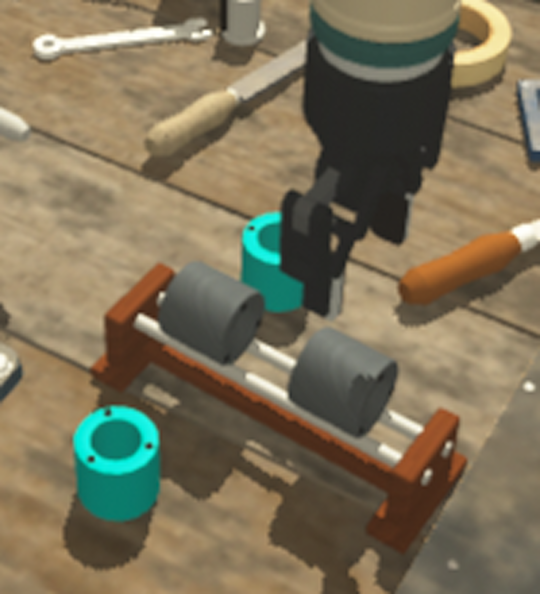

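Hub one is back on the rods at crop (212,312), same place and height as before. I'm descending on hub two.

```bash

python3 -m creep '{"slide":[[0,0,-0.2],[0,0,-0.4],[0,0,-0.6],[0,0,-0.75],[0,0,-0.78],[0,0,-0.78]],"twist":[[0,0,0],[0,0,0],[0,0,0],[0,0,0],[0,0,0],[0,0,0]],"fingers":[0.6,0.6,0.6,0.6,0.6,0.6]}'
python3 -m creep '{"slide":[[0,0,0],[0,0,0],[0,0,0],[0,0,0],[0,0,0],[0,0,0]],"twist":[[0,0,0],[0,0,0],[0,0,0],[0,0,0],[0,0,0],[0,0,0]],"fingers":[-1,-1,-1,-1,-1,-1]}' 80
python3 -m creep '{"slide":[[0,0,0.03],[0,0,0.06],[0,0,0.1],[0,0,0.15],[0,0,0.2],[0,0,0.25],[0,0,0.25],[0,0,0.25]],"twist":[[0,0,0],[0,0,0],[0,0,0],[0,0,0],[0,0,0],[0,0,0],[0,0,0],[0,0,0]],"fingers":[-1,-1,-1,-1,-1,-1,-1,-1]}'
python3 weigh.py
```

```text
clock: 18.35
position: [0.4563, -0.2364, 0.0475]
ee_rot: [-0.001, 0.735, 0.678, -0.0]
contact_force: [0.5, -0.0, -0.1]
width: 0.0683
clock: 18.95
position: [0.4572, -0.238, 0.0497]
ee_rot: [0.001, 0.736, 0.677, 0.0]
contact_force: [-1.9, 1.8, 7.4]
width: 0.0514
clock: 19.75
position: [0.4567, -0.2379, 0.0858]
ee_rot: [0.0, 0.736, 0.677, 0.0]
contact_force: [0.2, -0.2, -5.2]
width: 0.0516
-5.19 0.85 [ 0.45665616 -0.23785307  0.08554456] 0.05149229586398134
```

Hub two weighs 5.19 N against 2.13 N, so it's the steel one. I'm carrying it over the rack to in front of the shaft end.

```bash

python3 -m creep '{"slide":[[0,0,0.1],[0,0,0.25],[0,0,0.4],[0,0,0.45],[0,0,0.45]],"twist":[[0,0,0],[0,0,0],[0,0,0],[0,0,0],[0,0,0]],"fingers":[-1,-1,-1,-1,-1]}'
python3 -m creep '{"slide":[[0.04,0.15,0],[0.09,0.35,0],[0.14,0.55,0],[0.18,0.745,0],[0.18,0.745,0]],"twist":[[0,0,0],[0,0,0],[0,0,0],[0,0,0],[0,0,0]],"fingers":[-1,-1,-1,-1,-1]}'
python3 -m creep '{"slide":[[0.04,0.15,0],[0.09,0.35,0],[0.14,0.55,0],[0.18,0.745,0],[0.18,0.745,0],[0.18,0.745,0]],"twist":[[0,0,0],[0,0,0],[0,0,0],[0,0,0],[0,0,0],[0,0,0]],"fingers":[-1,-1,-1,-1,-1,-1]}'
python3 -m creep '{"slide":[[0,0,-0.1],[0,0,-0.25],[0,0,-0.4],[0,0,-0.45],[0,0,-0.45],[0,0,-0.45]],"twist":[[0,0,0],[0,0,0],[0,0,0],[0,0,0],[0,0,0],[0,0,0]],"fingers":[-1,-1,-1,-1,-1,-1]}'
cat > meas.py <<'E'
from h import *
import sys
n=sys.argv[1]
s=telemetry.get_state(); print(s['position'].round(4),s['ee_rot'].round(4),s['contact_force'].round(1))
ax=np.array([.9966,-.083]); ay=np.array([.083,.9966]); S=np.array([.523,.160])
t=(s['position'][:2]-S); print('tool lat',(t@ax).round(4),'along',(t@ay).round(4))
yh=t@ay
for cam in ['wrist','top','scene']:
    tag=cam[0]+n; d=cap(cam,tag); P=wpts(d) if cam=='wrist' else pts(d)
    q=P[...,:2]-S; x=q@ax; y=q@ay; Z=P[...,2]
    m=(abs(x)<.012)&(y>-.11)&(y<-.06)&(Z>.1)&(Z<.125)&(y>yh+.03)
    if m.sum()>20: print(tag,'shaft x',np.percentile(x[m],[1,99]).round(4),'z',np.percentile(Z[m],98).round(4))
    m=(abs(x)<.04)&(abs(y-yh)<.024)&(Z>.075)&(Z<.145)
    if m.sum()>20: print(tag,'hub x',np.percentile(x[m],[1,99]).round(4),'y',y[m].min().round(4),y[m].max().round(4),'z',np.percentile(Z[m],[1,98]).round(4))
    # near ring face
    m=(abs(x)<.03)&(abs(y-yh-.025)<.006)&(Z>.07)&(Z<.145)
    if m.sum()>60:
        a=np.c_[x[m],Z[m]].astype(np.float32)*1000; print(tag,'face',m.sum(),'circle',cv2.minEnclosingCircle(a), 'y',np.median(y[m]).round(4))
E
python3 meas.py 8
python3 - <<'E'
from h import *
cv2.imwrite('pics/s8c.png',cv2.resize(load('s8')['img'][120:340,170:400],None,fx=2.7,fy=2.7,interpolation=cv2.INTER_CUBIC))
E
```

```text
clock: 21.05
position: [0.4573, -0.2383, 0.154]
ee_rot: [0.001, 0.736, 0.677, 0.0]
contact_force: [0.1, -0.2, -5.4]
width: 0.0516
clock: 21.55
position: [0.4826, -0.1222, 0.1514]
ee_rot: [-0.002, 0.735, 0.678, 0.0]
contact_force: [-1.3, -0.2, -5.2]
width: 0.0518
clock: 22.15
position: [0.5099, -0.0143, 0.1519]
ee_rot: [-0.001, 0.735, 0.678, -0.001]
contact_force: [-0.3, 0.3, -4.9]
width: 0.0515
clock: 22.75
position: [0.5112, -0.0151, 0.086]
ee_rot: [0.001, 0.736, 0.677, 0.0]
contact_force: [0.7, -0.3, -4.4]
width: 0.0514
[ 0.5112 -0.0151  0.086 ] [5.000e-04 7.361e-01 6.769e-01 3.000e-04] [ 0.7 -0.3 -4.4]
tool lat 0.0028 along -0.1754
w8 shaft x [-0.0069  0.0105] z 0.1195
w8 hub x [-0.0388  0.0384] y -0.1993 -0.1514 z [0.0938 0.1432]
w8 face 7987 circle ((2.7162582874298096, 111.21876525878906), 27.364604949951172) y -0.1515
t8 shaft x [-0.0092  0.0077] z 0.1211
t8 hub x [-0.0387 -0.0149] y -0.1993 -0.1517 z [0.1075 0.144 ]
s8 shaft x [-0.0096  0.0059] z 0.1183
s8 hub x [-0.038  0.036] y -0.1994 -0.1536 z [0.0902 0.1422]
```

View pics/s8c.png

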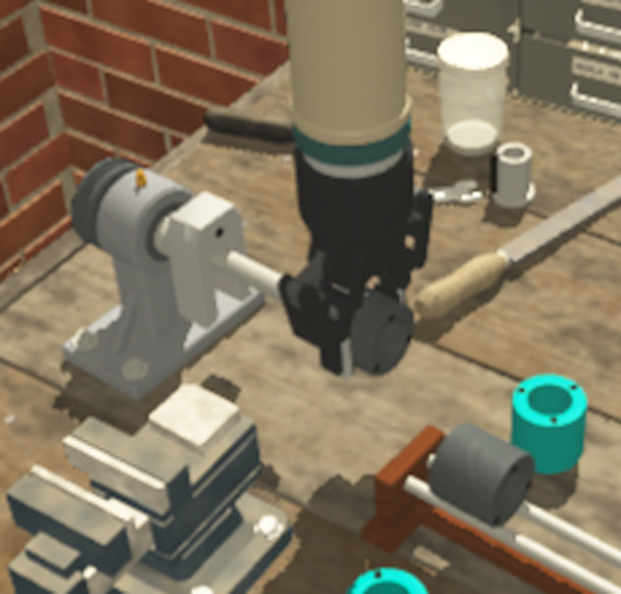

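View pics/w8.png

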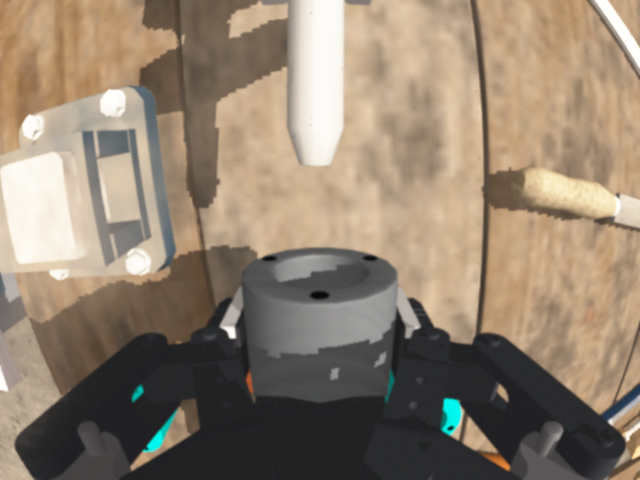

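The hub is coaxial with the shaft to about 1 mm: face circle centre at lateral 2.7 mm, z 111.2 mm, against shaft mid 1.8 mm, z ~110.5 mm. I'll trim and slide on, watching the force.

```bash
python3 - <<'E'
from h import *
ax=np.array([.9966,-.083]); ay=np.array([.083,.9966]); S=np.array([.523,.160])
d=load('w8'); P=wpts(d); q=P[...,:2]-S; x=q@ax; y=q@ay; Z=P[...,2]
m=(np.hypot(x-.0027,Z-.111)<.0265)&(np.hypot(x-.0027,Z-.111)>.0165)&(abs(y+.1515)<.004)
A=np.c_[x[m],Z[m],np.ones(m.sum())]; print(np.linalg.lstsq(A,y[m],rcond=None)[0],m.sum())
d=load('w4'); P=wpts(d); q=P[...,:2]-S; x=q@ax; y=q@ay; Z=P[...,2]
m=(abs(x)<.014)&(y>-.008)&(y<.015)&(Z>.1245)&(Z<.1285); print('collar front',np.percentile(y[m],[1,3,10,50]),m.sum())
m=(abs(x)<.01)&(y<-.05)&(y>-.13)&(Z>.1)&(Z<.123); print('tip',np.percentile(y[m],[0,1,3]))
for t in ('top0','scene0'):
    d=load(t); P=pts(d); q=P[...,:2]-S; x=q@ax; y=q@ay; Z=P[...,2]
    m=(abs(x)<.012)&(y>-.015)&(y<.012)&(Z>.1235)&(Z<.13); print(t,'collar',np.percentile(y[m],[1,5,10,50]),m.sum())
    m=(abs(x)<.01)&(y<-.05)&(y>-.13)&(Z>.1)&(Z<.123); print('tip',np.percentile(y[m],[0,1,3]))
E
python3 -m creep '{"slide":[[-0.006,0,-0.004],[0.0,0.08,-0.004],[0.007,0.16,-0.004],[0.014,0.24,-0.004],[0.021,0.32,-0.004],[0.027,0.4,-0.004],[0.027,0.4,-0.004]],"twist":[[0,0,0],[0,0,0],[0,0,0],[0,0,0],[0,0,0],[0,0,0],[0,0,0]],"fingers":[-1,-1,-1,-1,-1,-1,-1]}'
```

```text
[ 0.00410387 -0.01689174 -0.14991325] 6699
collar front [0.00207223 0.0021125  0.00276826 0.00584408] 221
tip [-0.11524145 -0.11363851 -0.11122082]
top0 collar [-0.00313263  0.00243652  0.00293753  0.00636861] 49
tip [-0.11444829 -0.11380801 -0.1121743 ]
scene0 collar [0.00078405 0.00109636 0.00196749 0.00931702] 38
tip [-0.11790009 -0.11685998 -0.11574752]
clock: 23.6
position: [0.5147, 0.0476, 0.0849]
ee_rot: [-0.0, 0.735, 0.678, 0.0]
contact_force: [0.2, -0.2, -5.0]
width: 0.0517
```

```bash
python3 -m creep '{"slide":[[0.005,0.06,0],[0.01,0.12,0],[0.015,0.18,0],[0.02,0.24,0],[0.022,0.265,0],[0.022,0.265,0]],"twist":[[0,0,0],[0,0,0],[0,0,0],[0,0,0],[0,0,0],[0,0,0]],"fingers":[-1,-1,-1,-1,-1,-1]}'
python3 meas.py 9
python3 - <<'E'
from h import *
cv2.imwrite('pics/s9c.png',cv2.resize(load('s9')['img'][120:340,170:400],None,fx=2.7,fy=2.7,interpolation=cv2.INTER_CUBIC))
E
```

```text
clock: 24.2
position: [0.518, 0.086, 0.0849]
ee_rot: [0.0, 0.736, 0.678, 0.0]
contact_force: [0.6, -0.4, -5.2]
width: 0.0515
[0.518  0.086  0.0849] [1.000e-04 7.355e-01 6.775e-01 0.000e+00] [ 0.6 -0.4 -5.2]
tool lat 0.0012 along -0.0742
w9 hub x [-0.0389  0.0387] y -0.0981 -0.0502 z [0.1024 0.1425]
w9 face 1976 circle ((-0.09054851531982422, 121.33000183105469), 23.91008949279785) y -0.0529
s9 hub x [-0.0396  0.0365] y -0.0982 -0.0528 z [0.0891 0.1431]
```

View pics/s9c.png

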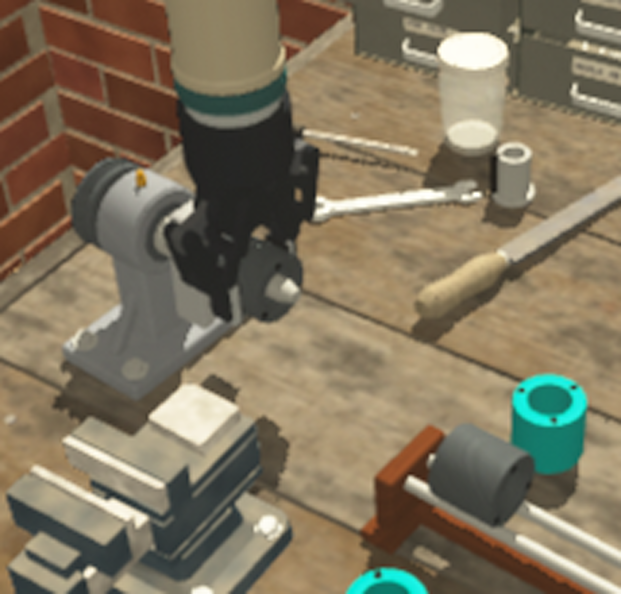

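View pics/w9.png

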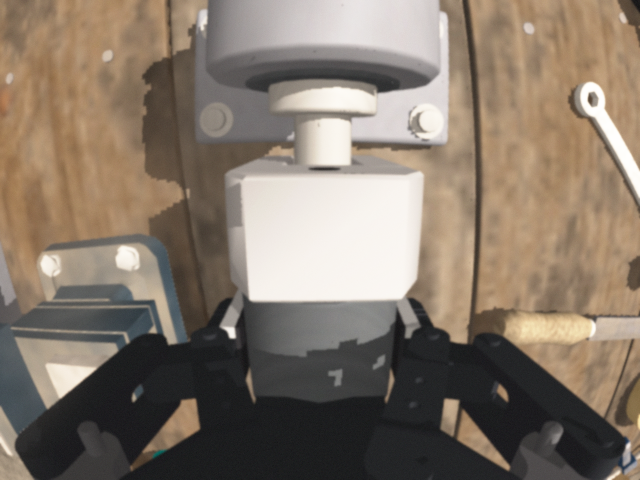

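The shaft passes through the hub (shaft end visible in the bore, crop (287,290)). The gauge stands between hub and shoulder at wrist (325,235). Pushing slowly.

```bash
python3 -m creep '{"slide":[[0.005,0.013,0],[0.006,0.026,0],[0.007,0.039,0],[0.009,0.053,0],[0.01,0.067,0],[0.01,0.067,0]],"twist":[[0,0,0],[0,0,0],[0,0,0],[0,0,0],[0,0,0],[0,0,0]],"fingers":[-1,-1,-1,-1,-1,-1]}'
python3 -m creep '{"slide":[[0.001,0.01,0],[0.002,0.02,0],[0.003,0.03,0],[0.003,0.04,0],[0.003,0.04,0]],"twist":[[0,0,0],[0,0,0],[0,0,0],[0,0,0],[0,0,0]],"fingers":[-1,-1,-1,-1,-1]}'
```

```text
clock: 24.95
position: [0.5195, 0.0957, 0.0849]
ee_rot: [0.0, 0.736, 0.677, 0.0]
contact_force: [0.3, -1.3, -5.1]
width: 0.0514
clock: 25.45
position: [0.5199, 0.1017, 0.0849]
ee_rot: [-0.0, 0.736, 0.677, 0.0]
contact_force: [0.2, -0.5, -5.6]
width: 0.0515
```

```bash
python3 -m creep '{"slide":[[0.001,0.01,0],[0.002,0.02,0],[0.002,0.027,0],[0.002,0.027,0]],"twist":[[0,0,0],[0,0,0],[0,0,0],[0,0,0]],"fingers":[-1,-1,-1,-1]}'
python3 -m creep '{"slide":[[0,0.006,0],[0,0.006,0],[0,0.006,0]],"twist":[[0,0,0],[0,0,0],[0,0,0]],"fingers":[-1,-1,-1]}'
```

```text
clock: 25.85
position: [0.5202, 0.1057, 0.0849]
ee_rot: [-0.0, 0.736, 0.677, 0.0]
contact_force: [0.7, 0.1, -5.3]
width: 0.0512
clock: 26.15
position: [0.5202, 0.1065, 0.085]
ee_rot: [0.0, 0.736, 0.677, 0.0]
contact_force: [-0.5, -0.6, -5.6]
width: 0.0514
```

```bash
python3 -m creep '{"slide":[[0,0.006,0],[0,0.006,0],[0,0.006,0]],"twist":[[0,0,0],[0,0,0],[0,0,0]],"fingers":[-1,-1,-1]}'
python3 -m creep '{"slide":[[0,0.006,0],[0,0.006,0],[0,0.006,0]],"twist":[[0,0,0],[0,0,0],[0,0,0]],"fingers":[-1,-1,-1]}'
python3 meas.py 10
```

```text
clock: 26.45
position: [0.5202, 0.1066, 0.085]
ee_rot: [0.0, 0.736, 0.677, -0.0]
contact_force: [-0.5, -5.5, -4.9]
width: 0.0516
clock: 26.75
position: [0.5202, 0.1066, 0.085]
ee_rot: [0.001, 0.736, 0.677, -0.001]
contact_force: [-0.5, -7.5, -4.8]
width: 0.0518
[0.5202 0.1066 0.085 ] [ 0.001   0.7357  0.6774 -0.001 ] [-0.5 -7.5 -4.8]
tool lat 0.0017 along -0.0535
w10 hub x [-0.0392  0.0389] y -0.0772 -0.0351 z [0.1041 0.1428]
w10 face 388 circle ((2.3793420791625977, 136.13626098632812), 25.110137939453125) y -0.0251
t10 hub x [-0.0258  0.0216] y -0.0774 -0.073 z [0.0933 0.1371]
s10 hub x [-0.0394  0.0371] y -0.0774 -0.0298 z [0.0877 0.1427]
```

View pics/w10.png

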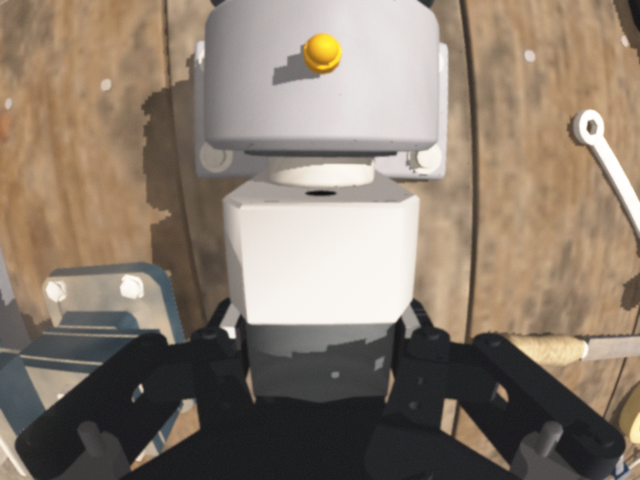

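The gauge is against the collar with no gap at wrist (322,185), and the push reads 7.5 N. Checking the bore from the front.

```bash
python3 - <<'E'
from h import *
d=load('s10'); im=d['img']
cv2.imwrite('pics/s10c.png',cv2.resize(im[185:260,215:315],None,fx=7,fy=7,interpolation=cv2.INTER_CUBIC))
ax=np.array([.9966,-.083]); ay=np.array([.083,.9966]); S=np.array([.523,.160])
P=pts(d); q=P[...,:2]-S; x=q@ax; y=q@ay; Z=P[...,2]
m=(abs(y+.078)<.006)&(np.hypot(x,Z-.11)<.03)&(np.hypot(x,Z-.11)>.012)
a=np.c_[x[m],Z[m]]; print(m.sum(),cv2.minEnclosingCircle((a*1000).astype(np.float32)))
A=np.c_[x[m],Z[m],np.ones(m.sum())]; print('plane',np.linalg.lstsq(A,y[m],rcond=None)[0])
for y0 in (-.112,-.104,-.096,-.088):
    n=(y>y0)&(y<y0+.008)&(np.hypot(x,Z-.11)<.014); print('shaft',y0,n.sum(),x[n].min().round(4),x[n].max().round(4),Z[n].min().round(4),Z[n].max().round(4))
E
python3 weigh.py
```

```text
267 ((0.4721697270870209, 108.59286499023438), 28.06564712524414)
plane [-0.02564217  0.02165552 -0.08012129]
shaft -0.112 35 -0.0087 0.0074 0.0998 0.1178
shaft -0.104 35 -0.0093 0.0048 0.1028 0.1181
shaft -0.096 29 -0.0096 0.0042 0.1048 0.1178
shaft -0.088 29 -0.0092 0.0065 0.1065 0.1188
-4.57 0.56 [0.5202687  0.10657817 0.08501897] 0.05167522144211852
```

View pics/s10c.png

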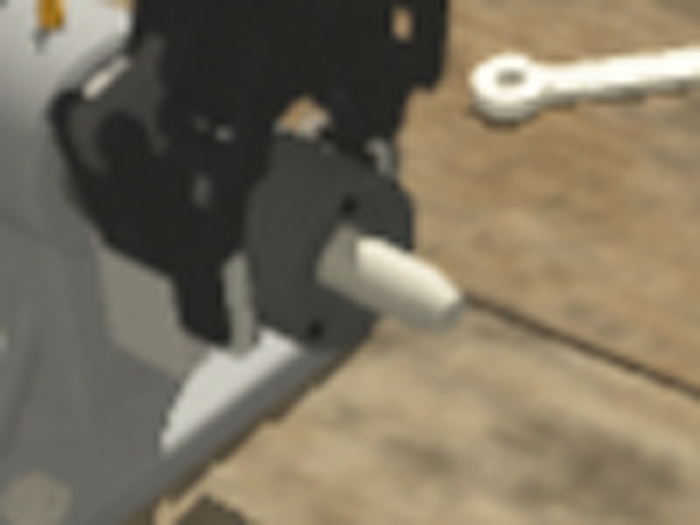

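The hub ring is centred round the shaft within about 1.5 mm in this view, with tilt under 0.04 rad. The shaft emerges at crop (345,255), vertical load is still about the hub's weight, and the push is steady. Handing in.

```bash
python3 - <<'E'
from h import *
s=telemetry.get_state(); print(s['clock'],s['contact_force'],s['position'])
print(order.sign_off())
E
```

```text
27.7 [-0.46408378 -7.4408636  -4.98899235] [0.5202687  0.10657817 0.08501897]
the job is handed in; nothing more can be done
None
```

The job is handed in at 27.7 s of the 72 s allowed. The steel hub is round the shaft, still gripped, and holds the gauge snug against the shoulder. The sign-off reported no verdict, so the results below are my own measurements.

- **Gauge:** I hung it astride the shaft and let go. Its crown top then measured about 0.149 m, which matches the expected height.
- **Weighing:** Hub one weighed 2.1 N, so it is the aluminium one. I set it back on the rods, at the same place and height as before. Hub two weighed 5.2 N, so it is the steel one.
- **Fitting:** I slid the steel hub over the shaft end and pushed the gauge until it stopped at the shoulder. It is held there with 80 N of grip and about 7.4 N of push.

**Last checks:**
- **Distance from shoulder:** the hub centre is about 55–56 mm from the shoulder, from the tool position and my camera estimate of the shoulder face.
- **Centring:** the hub is within about 1.5 mm of the shaft axis, and its tilt is under 0.04 rad.
- **Clearance:** the vertical load still reads about the hub's weight (4.6–5.0 N), so it is probably not touching the shaft.

**What disagreed:**
- The wrist and scene cameras differed by 1–3 mm sideways and on hub height, but both stayed well inside the 6 mm limit.
- The finger opening read 51.5–52 mm on the 54 mm hubs. I first took this for a grip above the midline and gripped hub one again lower. The reading did not change, so it is probably a bias in the opening sensor.

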